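# Bring the marked polish tin to the front of the shoe-kit carousel

## Robot

A 6-joint arm with a two-finger parallel gripper is mounted at the origin on the work surface. World frame = base frame: x ahead of the robot, y to its left, z up, the work surface at z = 0. Lengths are in m, angles in rad, forces in N, time in s.
With the tool pointing down it reaches from about 0.375 to 0.925 m from the base axis. Payload 5.7 kg.
Tool frame: the origin (TCP) lies midway between the tips of the shut fingers; the grasp point (between the pads) lies 19 mm behind it; z points along the fingers, y is the line along which they close (so a half turn about z gives the same grasp; the last joint's range is limited). The gripper opens to 88 mm and grips with 3 to 60 N. Pads are 20 mm wide; open, the fingers measure 115 mm over their backs; the gripper's body (75 mm by 178 mm) begins 61 mm behind the grasp point.
Start: joints at [0.995, 0.359, 1.51, -0, 1.272, -0.115], TCP at [0.267, 0.537, 0.223] pointing down, gripper open.
Joint ranges: [-2.97, 2.97], [-1.01, 2.36], [0.21, 2.38], [-0.96, 4.11], [0.2, 2.71], [-2.98, 2.98]. Speed limits (rad/s): [2.39, 2.39, 3.14, 3.14, 3.14, 3.14].

## Interface

Orientations are given as a unit quaternion [x, y, z, w].
In Python, from bench import move_ptp, servo_line, goto_joints, move_gripper, sleep, inverse_kinematics, capture, PlanningError, close_job, spot_in, silhouettes, current_clock, current_joint_pos, current_qvel, current_joint_torque, current_position, current_orientation, current_force, current_torque, current_finger_gap, current_grip_force gives the robot as it stands. Calls block until the motion is done:
- move_ptp(position, orientation): joint-space move of the TCP to a pose.
- servo_line(position, orientation=None, rate=0.15, contact_N=None): straight line of the TCP; orientation=None keeps the orientation; rate is the mean speed in m/s. With contact_N (N) it stops when the force on the tool has changed by that much, and returns True; else False.
- goto_joints(angles): joint-space move.
- move_gripper(opening): finger opening in m; the grip force is fixed at half the most; returns when the fingers have stopped.
- sleep(seconds).
- inverse_kinematics(position, orientation): joint angles nearest the present ones, or None.
- capture(name): name is "scene" or "top"; returns a dict with "image" (384x512x3 uint8, blue, green, red), "range_z" (384x512 float32, m along the optical axis (not along the pixel's ray), 0 where there is no reading), "intrinsics" (3x3 intrinsics, pixels), "R" (3x3) and "t" (3): a world point X has camera coordinates R X + t. Camera axes: x right, y down, z forward; pixel columns grow to the right and rows downward; lengths in m; the calibration is good to about 2 mm. A picture is of the moment at which its call begins.
A pose or a line that the arm cannot do raises PlanningError and nothing moves.
- close_job(): hands the job in; it is judged then, once.
Trained networks look in the newest picture that a camera, given by its name, has taken for a name from the list of things; names that differ only in an ending like _2 or _b are one class to them, and where a whole thing is asked for, a point or a joint stands for the part that bears it (a point fixed in the world has none). Each returns a list of dicts, best first, with "conf" (0 to 1); they miss things now and then, are a little off and sometimes report something else, mostly with a low value. They report only what shows in the picture. A call takes as long as a camera call. They do not tell look-alikes from the thing itself.
- spot_in(camera, query): "xy" ([column, row] in pixels, amid what is visible of it).
- silhouettes(camera, query): "region" (384x512 bool, what is visible of it) and "xy" ([column, row] in pixels, amid what is visible of it).
Readings, each from a call of its own:
- current_clock(): time.
- current_joint_pos(): joint angles.
- current_qvel(): joint speeds.
- current_joint_torque(): joint torques, N m.
- current_position(): TCP position.
- current_orientation(): TCP orientation.
- current_force(): force on the tool from outside, world axes, zero at the start.
- current_torque(): the same for the moment, N m.
- current_finger_gap(): finger opening in m.
- current_grip_force(): force on a finger pad.
Only numpy, scipy, OpenCV 4.12 (cv2) and the standard library are available. Lean on these libraries where they do the work, as an engineer would, in place of code of your own. Each camera call takes 0.05 s, during which the arm holds its last target. There are 200 camera calls.

## Task

Take the turning key out of its pine block, push it fully home in the square socket on top of the yellow shoe-kit carousel, and then turn the carousel by the key alone until the wide tin with the raised bar on its lid faces the front, straight above the spring clip on the pine base. Finish holding on to the key, still fully home, so the carousel is kept still there; do not let go. Leave the shoe tree, brush and spare tin on the table where they are.

Things in the scene. Friction and masses are not known exactly. Their poses are not given: they have to be found in the camera images.
- base: Fixed round pine base, 316 mm across, 20 mm thick; origin at the centre of its underside, z up, +x towards its front, where the spring clip is. On it, about its z axis, turn three yellow round trays: 296 mm across (rim 56 mm above the table), 256 mm (rim 116 mm), 148 mm (rim 172 mm); all that stands in the trays is fixed to them.
- front_clip (a point): Top of the steel spring clip fixed to the front edge of the pine base (40 mm wide, its top 56 mm above the table, 160 mm from the turning axis, its wire prongs reaching 198 mm); it marks the front and does not turn.
- carousel (a joint): Turning angle of the carousel (rad), positive anticlockwise seen from above; 0 when the wide barred tin is straight above the spring clip. It starts somewhere between 0.55 and 1.4, so it is turned clockwise to reach 0. Plain bearing with about 0.09 N m of friction and light damping, no spring: it stays where it is left.
- hub_mouth (a point): Centre of the mouth of the square socket in the aluminium hub on the carousel's axis, 204 mm above the table; turns with the carousel. z up, x points from the axis to the wide barred tin; the socket's sides run along x and y. Socket 20 x 20 mm, 32 mm deep, 2 mm chamfer; hub face 44 x 44 mm, inside a yellow collar 72 mm across, 6 mm lower.
- marked_tin (a point): Middle of the lid of the wide flat tin (69 mm across, 30 mm high) with a raised bar across the lid, on the middle tray, 90 mm from the axis, 131 mm above the table. The other tin on that tray, opposite, is narrow (46 mm), tall and plain.
- key: Loose turning key, about 90 g, upright in the pine block. Origin at the centre of its shank's underside, z up. Square shank 18 x 18 mm, z 0 to 28; square flange 38 x 38 mm, z 28 to 34; above it a flat dark wooden grip, 50 mm along x, 14 mm thick along y, z 34 to 86. Shank sides run along x and y: it fits the socket in any of four quarter turns.
- key_shoulder (a point): Centre of the underside of the key's flange, 28 mm above the key's origin; it sits on the hub face, at the socket's mouth, when the key is fully home (4 mm of free depth is left under the shank).
- key_block: Fixed pine block 70 x 70 x 45 mm on the table with a 20 mm square hole in its top, in which the key is parked with its flange on the block's top, its axes along the block's. Origin at the centre of the underside. It may stand left or right of the carousel.
- shoe_tree: Loose pale wooden shoe tree, 245 x 72 x 46 mm, lying on the table on the other side from the block; origin at its underside near the middle, x along it. Leave it alone.
- shoe_brush: Loose shoe brush, 48 x 150 x 48 mm, long along its own y, on the table; origin at the centre of its underside. Leave it alone.
- spare_tin: Loose flat tin, 75 mm across, 30 mm high, plain lid, on the table; origin at the centre of its underside. Leave it alone.
Mind the look-alikes: they are no part of the job. Leave any pink look-alike of the key alone.

How it is judged:
On the way:
1. the key is fully home in the hub socket before the carousel has been turned towards the front (z of key_shoulder in the frame of hub_mouth below 0.004 m and horizontal distance between key_shoulder and hub_mouth below 0.005 m and angle between key's own z axis and vertical below 0.12 rad and value of joint carousel above 0.3 rad), for 0.2 s.
At the end, for the whole second after the job is handed in: The barred tin is within 0.12 rad (7 degrees) of straight above the clip and the carousel is still (under 0.05 rad/s); the key is in the socket with its flange within 4 mm of the hub face, within 5 mm of its centre and upright within 0.12 rad; the fingers still grip the key (over 3 N) (value of joint carousel between -0.12 and 0.12 rad and velocity of joint carousel between -0.05 and 0.05 rad/s and z of key_shoulder in the frame of hub_mouth below 0.004 m and horizontal distance between key_shoulder and hub_mouth below 0.005 m and angle between key's own z axis and vertical below 0.12 rad and contact force between the fingers and key above 3 N); the arm keeps its last pose, push and grip.
It fails at once if the carousel is pushed by the fingers or arm instead of being turned by the key (over 8 N) (contact force between any of the fingers, the arm and carousel above 8 N).
It fails at once if the shoe tree, brush or spare tin is moved more than 30 mm (distance of any of shoe_tree, shoe_brush, spare_tin from where it was at the start of the episode above 0.03 m).
It also fails if it takes over 58 s, if anything falls off the work surface, if the arm or the gripper's body presses on something with over 40 N, if the wrist force passes 120 N, or if a joint passes its speed limit or range.

## Working session

There is one attempt and no reset: what is moved stays moved. The work goes in short steps, each a Python script; the robot and the scene stay as the last script left them, time stands still between calls to the robot, and variables do not carry over. Pictures are saved under pics/ and viewed, at most 10 in all, crops included, and the job is handed in when it is done.

```bash
mkdir -p pics; ls; python3 - <<'E'
from bench import *
import cv2,numpy as np
a=capture("scene");b=capture("top")
cv2.imwrite("pics/a.png",np.hstack([a["image"],b["image"]])[:, :] if 0 else a["image"]);cv2.imwrite("pics/b.png",b["image"])
for n,c in(("scene",a),("top",b)):
  Rm,t,K=c["R"],c["t"],c["intrinsics"]; print(n,"cam",-Rm.T@t, Rm[2])
  for q in["key","key_block","hub_mouth","marked_tin","front_clip","base","shoe_tree","shoe_brush","spare_tin"]:
    for d in spot_in(n,q)[:4]:
      u,v=d["xy"];z=c["range_z"][int(v),int(u)]
      X=Rm.T@(z*np.linalg.inv(K)@[u,v,1]-t); print(q,round(d["conf"],2),np.round([u,v]),X.round(3))
print(current_clock())
E
```

```text
pics
scene cam [ 0.98361521 -0.55450453  1.18213312] [-0.32401804  0.44832149 -0.83307872]
key 0.76 [283. 113.] [0.433 0.304 0.073]
key 0.66 [323. 110.] [0.516 0.404 0.057]
key 0.61 [290.  94.] [0.396 0.396 0.061]
key_block 0.86 [283. 126.] [0.449 0.283 0.044]
key_block 0.19 [283. 116.] [0.435 0.3   0.067]
hub_mouth 0.88 [271. 194.] [ 0.612 -0.007  0.16 ]
hub_mouth 0.47 [284. 115.] [0.439 0.302 0.072]
hub_mouth 0.34 [284. 127.] [0.455 0.279 0.049]
marked_tin 0.86 [270. 192.] [ 0.612 -0.009  0.171]
front_clip 0.95 [269. 199.] [0.597 0.009 0.1  ]
shoe_tree 0.91 [142. 269.] [ 0.442 -0.33   0.038]
shoe_brush 0.23 [286. 115.] [0.443 0.302 0.076]
spare_tin 0.95 [194. 338.] [ 0.665 -0.379  0.032]
top cam [0.337824   0.01900501 1.16910908] [ 0.20603224  0.005571   -0.97852935]
key 0.6 [115. 250.] [0.386 0.397 0.085]
key 0.57 [153. 230.] [0.442 0.298 0.087]
key 0.53 [116. 208.] [0.502 0.412 0.064]
key_block 0.78 [161. 234.] [0.434 0.284 0.046]
hub_mouth 0.89 [244. 190.] [0.541 0.05  0.187]
marked_tin 0.64 [248. 191.] [0.539 0.041 0.177]
marked_tin 0.38 [246. 194.] [0.529 0.045 0.197]
front_clip 0.58 [245. 194.] [0.528 0.048 0.191]
base 0.87 [243. 196.] [0.529 0.052 0.165]
shoe_tree 0.62 [379. 242.] [ 0.433 -0.335  0.036]
shoe_brush 0.66 [136. 151.] [0.678 0.379 0.045]
shoe_brush 0.27 [242. 196.] [0.529 0.056 0.165]
spare_tin 0.97 [392. 167.] [ 0.656 -0.382  0.032]
spare_tin 0.57 [155. 233.] [0.436 0.3   0.06 ]
1.0
```

```bash
python3 - <<'E'
import cv2,numpy as np
a=cv2.imread("pics/a.png");b=cv2.imread("pics/b.png")
cv2.imwrite("pics/c.png",cv2.resize(b[90:330,80:400],None,fx=2.5,fy=2.5,interpolation=2))
cv2.imwrite("pics/d.png",cv2.resize(a[60:300,150:420],None,fx=2.5,fy=2.5,interpolation=2))
E
```

```text
(no output)
```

View pics/c.png

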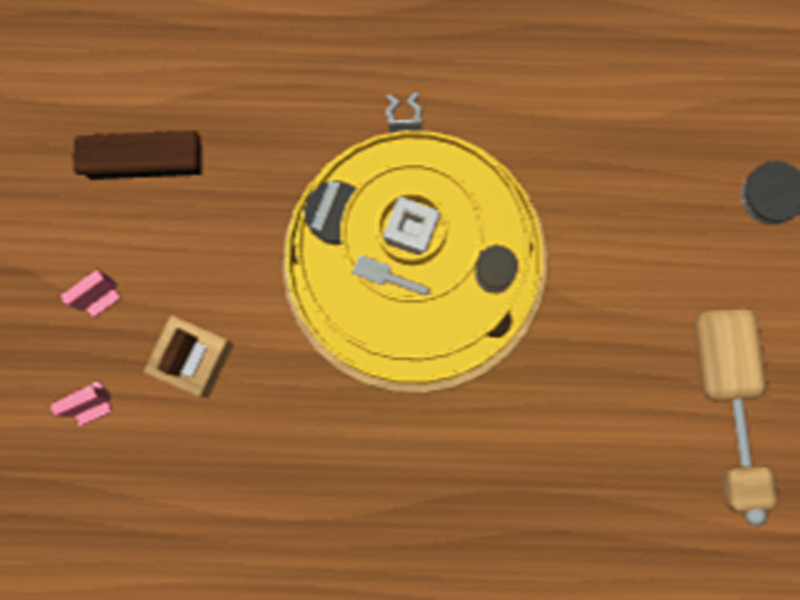

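View pics/d.png

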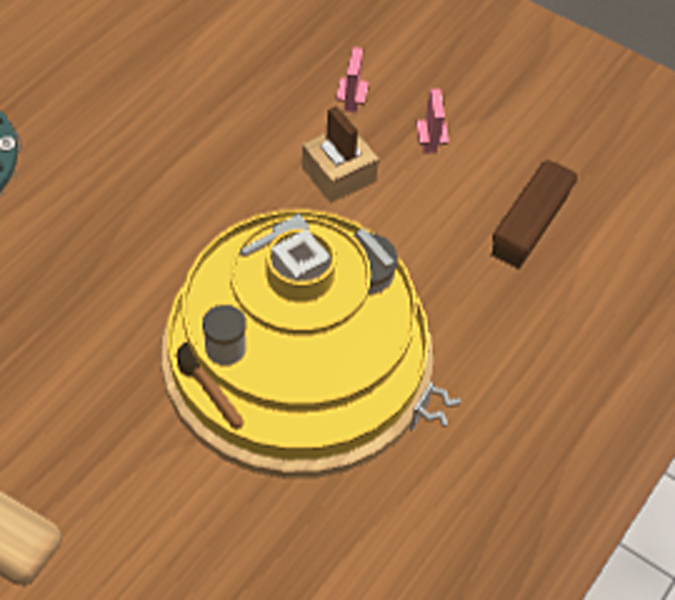

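The real key is the dark grip with the silver flange in the pine block, at top-view (154,231). The two pink look-alikes are at (115,208) and (113,250). The wide barred tin is at about (210,175), left of the front, the narrow plain tin is at (278,197), and the clip is at (241,133). I'll measure these precisely next.

```bash
cat > h.py <<'E'
from bench import *
import cv2,numpy as np
def cloud(c):
  K,Rm,t=c["intrinsics"],c["R"],c["t"];v,u=np.mgrid[:384,:512];z=c["range_z"]
  P=np.stack([(u-K[0,2])/K[0,0]*z,(v-K[1,2])/K[1,1]*z,z],-1)
  return (P-t)@Rm, z>0
def near(c,xy,r,z0,z1):
  P,ok=cloud(c);m=ok&(np.hypot(P[...,0]-xy[0],P[...,1]-xy[1])<r)&(P[...,2]>z0)&(P[...,2]<z1)
  return P[m],m
def rect(p):
  (c,s,a)=cv2.minAreaRect((p[:,:2]*1000).astype(np.float32)); return np.round([*c,*s,a],1)
E
python3 - <<'E'
from h import *
for n in("top","scene"):
  c=capture(n)
  for nm,xy,r,z0,z1 in(("hub",(.54,.05),.035,.198,.212),("grip",(.436,.3),.05,.095,.112),("blocktop",(.436,.295),.055,.037,.056),("block only",(.436,.295),.055,.040,.048),("gripall",(.436,.3),.05,.06,.112),("clip",(.72,.05),.06,.045,.065)):
    p,m=near(c,xy,r,z0,z1)
    if len(p)>4: print(n,nm,len(p),p.mean(0).round(4),rect(p))
  for nm,z0,z1,zc in(("tray3",.168,.176,0),("tray2",.112,.119,0),("tray1",.052,.060,0)):
    p,m=near(c,(.54,.05),.2,z0,z1)
    e=cv2.minEnclosingCircle((p[:,:2]*1000).astype(np.float32));print(n,nm,len(p),np.round(e[0],1),round(e[1],1))
  P,ok=cloud(c);I=c["image"].astype(int)
  g=(abs(I[...,0]-I[...,2])<40)&ok&(P[...,2]>.11)&(P[...,2]<.19)&(np.hypot(P[...,0]-.54,P[...,1]-.05)<.14)
  k,l,st,ce=cv2.connectedComponentsWithStats(g.astype(np.uint8))
  for i in range(1,k):
    if st[i,4]>30: q=P[l==i];print(n,"grey",ce[i].round(),st[i,4],q.mean(0).round(3),q[:,2].max().round(3),rect(q))
  b=silhouettes(n,"front_clip")[:3]
  for d in b: print(n,"clip",d["conf"],d["xy"],P[d["region"]&ok&(P[...,2]>.03)].mean(0))
E
```

```text
top hub 175 [0.5529 0.0512 0.2031] [551.9  49.2  51.2  50.9  41.9]
top grip 107 [0.4407 0.3051 0.1025] [440.9 305.4  14.5  48.8  67.5]
top blocktop 439 [0.4389 0.3007 0.046 ] [441.2 305.6  71.1  69.9  68.2]
top block only 343 [0.4388 0.3022 0.0448] [441.2 305.6  71.1  69.9  68.2]
top gripall 170 [0.4398 0.303  0.0937] [440.8 305.4  14.9  49.   68.3]
top clip 96 [0.7353 0.0631 0.0533] [734.4  39.8 103.5  46.3  77.7]
top tray3 634 [565.3  49. ] 74.0
top tray2 413 [565.3  48.8] 128.1
top tray1 439 [578.9  51.9] 161.2
top grey [211. 174.] 316 [0.594 0.143 0.134] 0.147 [595.5 145.   44.2  64.8  76.5]
top grey [245. 180.] 49 [0.57  0.049 0.175] 0.189 [569.1  49.1  18.1  14.4  70.4]
top grey [278. 197.] 229 [ 0.531 -0.039  0.151] 0.159 [532.7 -39.9  40.8  39.5   1.7]
top grey [233. 200.] 153 [0.517 0.077 0.174] 0.178 [515.6  69.1  77.5  20.1  72. ]
top clip 0.69 [247.1, 194.6] [0.5531311  0.04734673 0.11930996]
scene hub 130 [0.5542 0.0504 0.2021] [554.6  48.6  49.1  43.8  49.2]
scene grip 70 [0.4431 0.3044 0.1004] [441.7 305.9  15.8  53.   68.5]
scene blocktop 294 [0.4463 0.2958 0.0447] [442.2 305.7  73.7  73.2  67.6]
scene block only 216 [0.4468 0.2954 0.0438] [443.2 305.6  73.2  71.4  67.6]
scene gripall 168 [0.4452 0.3017 0.0865] [442.2 305.7  17.   54.1  68.6]
scene clip 179 [0.7253 0.0561 0.0521] [731.2  49.3 109.   63.1  89.9]
scene tray3 401 [567.4  50.3] 75.5
scene tray2 372 [566.6  49.2] 129.0
scene tray1 389 [581.   34.9] 158.3
scene grey [260. 153.] 101 [0.515 0.075 0.171] 0.176 [517.5  90.7  42.3 119.8   4.8]
scene grey [301. 163.] 228 [0.607 0.14  0.132] 0.145 [605.7 145.7  38.9  65.   50.8]
scene grey [239. 193.] 317 [ 0.539 -0.046  0.144] 0.158 [534.3 -40.5  41.6  46.6  38.4]
scene clip 0.78 [270.9, 198.9] [0.58653177 0.02127483 0.11266133]
scene clip 0.16 [286.5, 112.6] [0.44386454 0.30093882 0.07539361]
```

```bash
python3 - <<'E'
from h import *
ax=np.array([.5655,.049])
for n in("top","scene"):
  c=capture(n);P,ok=cloud(c);I=c["image"].astype(int)
  r=np.hypot(P[...,0]-ax[0],P[...,1]-ax[1]);s=I.max(-1)-I.min(-1)
  p=P[ok&(r<.034)&(P[...,2]>.200)&(P[...,2]<.21)];print(n,"hub",len(p),p.mean(0).round(4),rect(p))
  # clip
  m=ok&(r>.157)&(r<.21)&(s<40)&(P[...,2]>.02)&(P[...,0]>.65);p=P[m];print("clip",len(p),rect(p),p.mean(0).round(4),np.degrees(np.arctan2(*(p.mean(0)[:2]-ax)[::-1])))
  # tins
  for nm,z0,z1,cc in(("wide",.127,.135,(.597,.142)),("bar",.136,.15,(.597,.142)),("narrow",.15,.165,(.53,-.04))):
    q,_=near(c,cc,.05,z0,z1);
    if len(q)>5:
      e=cv2.minEnclosingCircle((q[:,:2]*1000).astype(np.float32));d=np.array(e[0])/1000-ax;print(nm,len(q),np.round(e[0]),e[1],np.degrees(np.arctan2(d[1],d[0])).round(1),rect(q))
E
```

```text
top hub 250 [0.5654 0.0488 0.2036] [569.8  52.7  57.3  52.5  70.6]
clip 99 [739.6  67.7  37.3  39.    6.1] [0.7336 0.0673 0.0493] 6.2058730731200855
wide 246 [594. 134.] 34.3809814453125 71.2 [596.8 143.2  46.8  68.2  77.2]
bar 94 [597. 143.] 28.278793334960938 71.6 [596.8 143.3  12.2  55.9  70.2]
narrow 312 [535. -25.] 37.839874267578125 -112.5 [541.9 -26.7  71.1  59.5  89.6]
scene hub 186 [0.5653 0.0491 0.2028] [561.9  50.5  46.8  56.7  74.3]
clip 108 [741.3  68.   38.4  40.4   5.1] [0.737  0.0654 0.0484] 5.468487069900378
wide 118 [598. 136.] 34.0070686340332 69.5 [604.4 144.9  40.2  66.8  52.8]
bar 79 [599. 144.] 26.89474868774414 70.5 [598.8 143.1  13.4  53.8  73.5]
narrow 289 [537. -24.] 38.9429931640625 -111.2 [544.5 -27.   72.3  62.9  89.1]
```

```bash
cat >> h.py <<'E'
from scipy.spatial.transform import Rotation as Ro
AX=np.array([.5654,.049]);KEY=np.array([.4412,.3055]);TIP=.045 # tip height in key frame
def quat(deg):
  a=np.radians(deg);y=np.array([np.cos(a),np.sin(a),0]);z=np.array([0,0,-1.]);return Ro.from_matrix(np.stack([np.cross(y,z),y,z],1)).as_quat()
def yaw():
  y=Ro.from_quat(current_orientation()).as_matrix()[:,1];return np.degrees(np.arctan2(y[1],y[0]))
E
python3 - <<'E'
from h import *
from scipy.optimize import minimize
print("yaw0",yaw(),current_joint_pos())
for k in(68,-112):
  for d in(-90,0,90):
    out=[]
    for p,y in((np.r_[KEY,.062],k),(np.r_[AX,.30],k+3+d),(np.r_[AX,.221],k+3+d),(np.r_[AX,.221],k+3+d-35),(np.r_[AX,.221],k+3+d-72)):
      q=inverse_kinematics(p,quat(y));out.append(None if q is None else round(q[5],2))
    print(k,d,out)
# hub square fit: grey pixels on plane z=.204
for n in("top","scene"):
  c=capture(n);I=c["image"].astype(int);s=I.max(-1)-I.min(-1)
  K,Rm,t=c["intrinsics"],c["R"],c["t"];v,u=np.mgrid[:384,:512]
  d=np.stack([(u-K[0,2])/K[0,0],(v-K[1,2])/K[1,1],np.ones(u.shape)],-1)@Rm;o=-Rm.T@t
  X=(o+d*((.204-o[2])/d[...,2])[...,None])[...,:2]
  w=np.hypot(*(X-AX).transpose(2,0,1))<.036
  g=w&(s<60)&(I.max(-1)>120)
  sm=(1/(1+np.exp(-(I.min(-1)-130)/10.)))[w];Q=X[w]
  def cost(p):
    a=p[2];e=Q-p[:2];e=np.abs(e@np.array([[np.cos(a),-np.sin(a)],[np.sin(a),np.cos(a)]])).max(1)
    return -((sm-.5)*(1/(1+np.exp((e-.022)/.0006))-1/(1+np.exp((e-.010)/.0006)))).sum()
  r=min((minimize(cost,[*AX,np.radians(a)],method="Nelder-Mead",options=dict(initial_simplex=[[*AX,np.radians(a)],[AX[0]+.003,AX[1],np.radians(a)],[AX[0],AX[1]+.003,np.radians(a)],[*AX,np.radians(a+8)]])) for a in range(30,120,10)),key=lambda r:r.fun)
  print(n,g.sum(),rect(np.c_[X[g],X[g]]),r.x[:2].round(4),np.degrees(r.x[2]),r.fun)
E
```

```text
yaw0 63.60111683428341 [ 9.94936515e-01  3.58865518e-01  1.51038779e+00  5.23869039e-07
  1.27247066e+00 -1.15112534e-01]
68 -90 [np.float64(-0.71), np.float64(0.3), np.float64(0.3), np.float64(0.91), np.float64(1.55)]
68 0 [np.float64(-0.71), np.float64(-1.27), np.float64(-1.27), np.float64(-0.66), np.float64(-0.02)]
68 90 [np.float64(-0.71), np.float64(-2.85), np.float64(-2.85), np.float64(-2.23), np.float64(-1.59)]
-112 -90 [np.float64(2.43), np.float64(-2.85), np.float64(-2.85), np.float64(-2.23), np.float64(-1.59)]
-112 0 [np.float64(2.43), np.float64(1.87), np.float64(1.87), np.float64(2.48), None]
-112 90 [np.float64(2.43), np.float64(0.3), np.float64(0.3), np.float64(0.91), np.float64(1.55)]
top 301 [562.6  50.8  47.   50.1  70.6] [0.5652 0.0505] 71.20259432000775 -102.80597578050079
scene 253 [563.7  45.4  56.4  68.6  69.1] [0.5654 0.0499] 71.14772053620884 -82.28908966138425
```

```bash
python3 - <<'E'
from h import *
q=quat(68.1)
move_gripper(.07)
p=current_position();print(p)
move_ptp([*KEY,.18],q)
servo_line([*KEY,.062],q,rate=.1)
print(current_force());move_gripper(0.0)
print("gap",current_finger_gap(),current_grip_force(),current_force())
servo_line([*KEY,.20],q,rate=.08)
print("gap",current_finger_gap(),current_grip_force(),current_force())
servo_line([*KEY,.31],q,rate=.15)
qh=quat(71.2);A=[.5654,.0493]
move_ptp([*A,.31],qh);sleep(.3)
print(current_clock(),current_position(),yaw())
I=capture("scene")["image"];J=capture("top")["image"]
cv2.imwrite("pics/e.png",np.hstack([cv2.resize(I[80:220,200:340],(400,400)),cv2.resize(J[120:260,180:320],(400,400))]))
E
```

```text
[0.26679273 0.53739126 0.22264124]
[ 0.0989602  -0.33763125  0.410993  ]
gap 0.013991870690796538 29.99989002943039 [-0.39252181  0.27822291  0.56297726]
gap 0.014076347819603527 29.999767541885376 [ 0.07988013  0.67712603 -1.07880692]
9.4167 [0.56520582 0.05028654 0.31009461] 71.28532917263003
```

View pics/e.png

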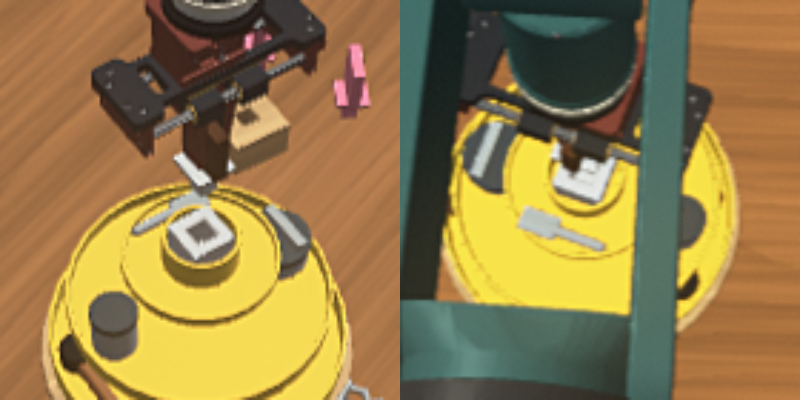

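The key is in hand and upright, with its shank over the hub (left crop about (200,185)). The socket is empty and the carousel hasn't moved. I'll lower it in with force watch.

```bash
python3 - <<'E'
from h import *
qh=quat(71.2);A=np.array([.5654,.0493])
servo_line([*A,.255],qh,rate=.08);sleep(.3)
p=current_position();print(p,yaw());e=p[:2]-A
f0=current_force()
B=A-e
h=servo_line([*B,.219],qh,rate=.03,contact_N=12);sleep(.2)
print(h,current_position(),yaw(),current_force()-f0,current_torque(),current_clock(),current_finger_gap())
E
```

```text
[0.56565154 0.04929896 0.25543531] 71.20128245751292
True [0.56498881 0.04930744 0.22096421] 71.20056300083984 [-0.36139205 -0.15491524  5.355461  ] [-0.01447984  0.01147051  0.01766612] 11.9167 0.01410086561218524
```

```bash
cat >> h.py <<'E'
def tin(show=None):
  for n in("top","scene"):
    c=capture(n)
    if show: cv2.imwrite(f"pics/{show}_{n}.png",c["image"])
    P,ok=cloud(c);I=c["image"].astype(int);s=I.max(-1)-I.min(-1);r=np.hypot(P[...,0]-AX[0],P[...,1]-.0493)
    for nm,z0,z1 in(("lid",.126,.135),("bar",.136,.148),("narrow",.15,.162)):
      m=ok&(s<45)&(P[...,2]>z0)&(P[...,2]<z1)&(r>.05)&(r<.128);k,l,st,ce=cv2.connectedComponentsWithStats(m.astype(np.uint8))
      for i in range(1,k):
        if st[i,4]>25:
          q=P[l==i];R=rect(q);print(n,nm,st[i,4],"ang",np.degrees(np.arctan2(R[1]/1000-.0493,R[0]/1000-AX[0])).round(1),R,ce[i].round())
E
python3 - <<'E'
from h import *
A=np.array([.5651,.0493])
servo_line([*A,.2195],quat(71.2),rate=.02,contact_N=15);sleep(.4)
print(current_position(),current_force())
t=current_clock()
for y in(66,60):
  servo_line([*A,.2198],quat(y),rate=.1);print(y,current_clock()-t,yaw(),current_position().round(4),current_force().round(1),current_torque().round(2),abs(current_qvel()).max())
for y in(54,48,42,36,30,24,18):
  servo_line([*A,.2198],quat(y),rate=.1)
sleep(.3);print(current_clock()-t,yaw(),current_position().round(4),current_force().round(1),current_torque().round(2),current_finger_gap())
tin("f")
E
```

```text
[0.56500052 0.04931406 0.2209319 ] [-3.64672534  0.14762171 11.80799045]
66 0.25 65.96978597615303 [0.5656 0.0492 0.221 ] [-2.4 -1.5  8.8] [-0.08  0.41 -0.04] 0.01519376568305339
60 0.5082999999999984 59.96972609282758 [0.566  0.0494 0.221 ] [-0.4  0.3  7. ] [ 0.02  0.31 -0.08] 0.012626936272058721
2.6165999999999983 17.999577677872384 [0.5649 0.0483 0.221 ] [-3.5 -3.4 10.1] [-0.54  0.81 -0.07] 0.014123651320291319
top narrow 116 ang -159.1 [482.2  17.6  31.5  26.    0.8] [256. 215.]
scene lid 292 ang 22.6 [653.3  85.8  56.1  67.5  10. ] [302. 185.]
scene bar 30 ang -145.2 [488.5  -4.2  35.7  11.1  30.3] [234. 173.]
scene bar 79 ang 23.0 [657.9  88.5  11.8  55.   24.2] [306. 183.]
scene narrow 159 ang -155.7 [477.5   9.7  39.4  46.9  32.1] [234. 166.]
```

```bash
python3 - <<'E'
from h import *
A=np.array([.5653,.0495])
for y in(13,8,4,1):
  servo_line([*A,.2198],quat(y),rate=.07)
sleep(.5);print(current_clock(),yaw(),current_position().round(4),current_force().round(1),current_torque().round(2),current_finger_gap())
tin("g")
I=cv2.imread("pics/g_scene.png");cv2.imwrite("pics/g.png",cv2.resize(I[90:280,200:390],(600,600),interpolation=2))
E
```

```text
16.7833 0.9990768482127436 [0.5644 0.0482 0.221 ] [-5.3 -3.7 11.6] [-0.7   1.09 -0.05] 0.013976598697083209
top narrow 109 ang -171.3 [480.7  36.3  39.7  22.1  85.8] [249. 216.]
scene lid 323 ang 6.4 [658.5  59.8  65.9  61.2  83.5] [299. 192.]
scene bar 88 ang 7.3 [665.6  62.1  12.   55.7   7.6] [303. 191.]
scene narrow 131 ang -172.4 [467.7  36.3  35.6  45.9  17.2] [238. 158.]
```

View pics/g.png

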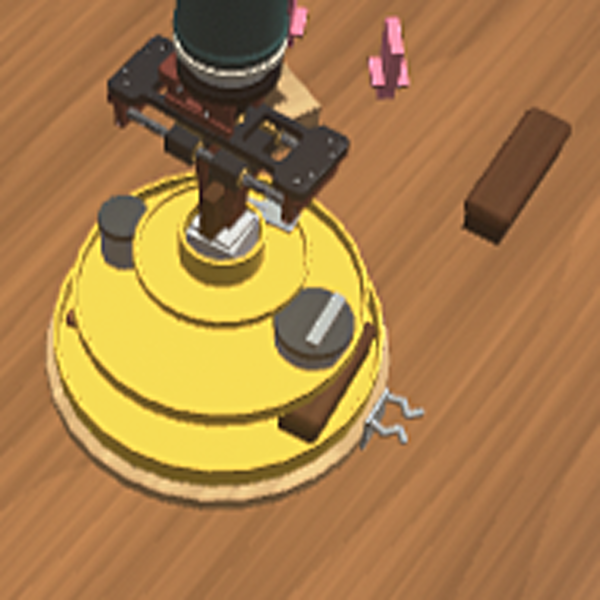

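The barred tin is at about 6.8° (crop (315,325)) and the clip at about 6° (crop (395,410)). The key is home with the tip at z = 0.221 and still gripped. Handing in.

```bash
python3 - <<'E'
from bench import *
print(current_grip_force(),abs(current_qvel()).max(),current_clock());print(close_job())
E
```

```text
30.002255737781525 0.0016934853327995694 16.8833
the job is handed in; nothing more can be done
None
```

The job is handed in (no verdict shown): the key is fully home and still gripped at 30 N, and the barred tin measured about 1° from straight above the clip, at 16.9 s on the clock.

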